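Hang a slide rack on the drain rail and slide it to the pointer

ROBOT

A 6-joint arm with a two-finger parallel gripper is mounted at the origin on the work surface. World frame = base frame: x ahead of the robot, y to its left, z up, the work surface at z = 0. Lengths are in mm, angles in rad, forces in N, time in s.
With the tool pointing down it reaches from about 350 to 975 mm from the base axis. Payload 7.1 kg.
Tool frame: the origin (TCP) lies at the very end of the fingers, on their centre line; the grasp point (between the pads) lies 19 mm behind it; z points along the fingers, y is the line along which they close (so a half turn about z gives the same grasp; the last joint's range is limited). The gripper opens to 88 mm and grips with 3 to 60 N. Pads are 20 mm wide; open, the fingers measure 115 mm over their backs; the gripper's body (75 mm by 178 mm) begins 61 mm behind the grasp point.
Start: joints at [-1.25, 0.423, 1.63, -0, 1.089, -0.019], TCP at [208.328, -589.24, 193.575] pointing down, gripper open.
Joint ranges: [-3, 3], [-0.9, 2.11], [0.09, 2.58], [-1.31, 4.45], [0.11, 2.69], [-2.54, 2.54]. Speed limits (rad/s): [2.39, 2.39, 3.01, 3.14, 3.14, 3.14].

INTERFACE

Orientations are given as a rotation vector (axis times angle).
In Python, from station import read_state, imaging, ctrl, spotter gives the robot as it stands.
- The arm moves only by the shell command python3 -m jog 'ROWS' [FORCE]. ROWS is text: rows parted by semicolons, each of 7 numbers parted by spaces: the closure, from -1 (fully open) to 1 (shut), so that 0 is half open, then the shift along the tool's x, y, z each as a share of 80 cm, from -1 to 1, then the turn, a rotation vector about the tool's x, y, z each as a share of 1.5 rad, from -1 to 1. In form: claw tx ty tz wx wy wz; .... A call has 1 to 5 rows; each row is the pose to reach, as a shift and turn from the pose commanded when the call began, along the tool's axes at that moment; what a row does not reach only later rows make up. A row lasts 1/8 s, in which the tool goes at most 62.5 mm and 10.7 degrees, less where a joint would pass 70% of its speed; a pose out of reach is approached as far as the arm can. A call with a number of a shift or a turn outside -1 to 1 is refused whole. A call with a gripper value outside its range is refused whole. The fingers move at their own pace and stop on an object; FORCE is the grip in N (left out, the last holds). Time passes only in rows, so rows that repeat a pose let the fingers close. It gives the time, the measured TCP pose, the force, the opening and the grip force at its end, in the units of the state.
- read_state(): the state, without advancing time (a new reading comes with each control period).
- imaging.read_camera(name): name is "scene" or "top" or "wrist"; returns a dict with "pixels" (420x560x3 uint8, blue, green, red), "range_z" (420x560 float32, mm along the optical axis (not along the pixel's ray), 0 where there is no reading), "K" (3x3 intrinsics, pixels), "R" (3x3) and "t" (3): a world point X has camera coordinates R X + t; the wrist camera has in their place "mount" (4x4, takes a point from camera to tool coordinates, whose origin is the TCP and whose axes are the flange's). Camera axes: x right, y down, z forward; pixel columns grow to the right and rows downward; lengths in mm; the calibration is good to about 2 mm. A picture is of the moment at which its call begins: read the wrist's pose just before it.
- ctrl.finish_job(): hands the job in; it is judged then, once.
Trained networks look in a picture, given as the dict that the camera call returned (one of the last four; its "shot" number tells which), for a name from the list of things; names that differ only in an ending like _2 or _b are one class to them, and where a whole thing is asked for, a point or a joint stands for the part that bears it (a point fixed in the world has none). Each returns a list of dicts, best first, with "p" (0 to 1); they miss things now and then, are a little off and sometimes report something else, mostly with a low value. They report only what shows in the picture. A call takes as long as a camera call. They do not tell look-alikes from the thing itself.
- spotter.regions_of(name, picture): "pixels" (420x560 bool, what is visible of it) and "box" ([left, top, right, bottom] in pixels, round what is visible of it).
The state is a dict: "time": time; "joints": joint angles; "dq": joint speeds; "effort": joint torques, N m; "position": TCP position; "tcp_rot": TCP orientation; "ft_force": force on the tool from outside, world axes, zero at the start; "ft_torque": the same for the moment, N m; "opening": finger opening in mm; "grip_force": force on a finger pad.
Only numpy, scipy, OpenCV 4.12 (cv2) and the standard library are available. Lean on these libraries where they do the work, as an engineer would, in place of code of your own. Each camera call takes 0.05 s, during which the arm holds its last target. There are 200 camera calls.

TASK

Pick up the steel slide rack that has a hook on top, keep it upright, and hang it on the drain rail at the U-shaped loading plate, which is the only place where it may be hooked over the rail. Then slide it along the rail, without lifting it off again, until its middle stands squarely opposite the pointed upright, and leave it hanging there still. Leave the plain rack, dishes, bottle and beaker where they are.

Things in the scene. Friction and masses are not known exactly. Their poses are not given: they have to be found in the camera images.
- carrier: hooked slide rack, loose, 0.2-0.34 kg: steel rack 50 (x) x 90 (y) x 40 mm high with glass slides; above it a 40 mm wide (y) hook of 4 mm plate, then a grey grip block; 152 mm high. Origin: centre of underside, z up. Seen along y the hook is an inverted J: stem at -x, lip at +x. It stands on the bench, +x away from the robot within 30 degrees
- carrier_grip (a point): point to grip on the carrier's grip block: on its axis, 132 mm above the carrier's underside (block: 24 x 24 mm, from z = 108 to 152 mm, held across either pair of faces)
- carrier_seat (a point): where the rail's axis lies when the carrier hangs properly: x = 0, y = 0, z = 97 mm in the carrier's frame, under the hook's roof. The roof inside is an inverted V (ridge at z = 105 mm, falling 9 mm over 16 mm to each side), so it centres itself on the bar; stem inner face at x = -16 mm, lip inner face at x = +16 mm
- carrier_lip (a point): middle of the lower edge of the hook's lip, at x = 18, y = 0, z = 80 mm in the carrier's frame (lip 4 mm thick). The mouth between rack top (z = 40 mm) and lip (z = 80 mm) is open to +x: the rail enters there from the rack's +x side, then the rack is lowered until the hook's roof sits on the bar
- rail: drain rail, fixed: round steel bar, 14 mm diameter, 420 mm long along its own y, axis 165 mm above the bench, on two 16 mm posts at y = -210 and +210 mm, over a white drip tray (x -40 to +85, y -230 to +230 mm, rim 18 mm high). Origin: on the bench under the bar's middle; x points across the bar, away from the robot; z up
- rail_mid (a point): middle of the rail bar, on its axis, 165 mm above the bench; axes as rail
- pointer: pointed upright marking where the rack must finally hang: a dark steel rod with a cone on top, 105 mm high, on a 30 mm foot, fixed in the drip tray 62 mm beyond the rail's axis (rail's +x side), 70 to 125 mm from the rail's middle, on either half. Origin: centre of its foot's underside, axes parallel to the rail's
- loadplate: U-shaped loading plate marking where the rack must be hooked on: dark steel, 70 mm wide along the rail, two prongs 93 mm high with a gap between; fixed in the drip tray 62 mm beyond the rail's axis, on the half without the pointer, 70 to 125 mm from the rail's middle. Origin: centre of its foot's underside, axes parallel to the rail's
- plainrack: bystander: the same steel slide rack without hook or grip block, 50 x 90 x 40 mm, loose on the bench. Origin: centre of underside
- dishes: bystander: stack of three clear round dishes, 90 mm across, 39 mm high, loose. Origin: centre of underside
- reagent: bystander: closed amber bottle, 64 mm across, 130 mm high, loose. Origin: centre of underside
- beaker: bystander: open glass beaker, 72 mm across, 90 mm high, loose. Origin: centre of underside
Mind the look-alikes: they are no part of the job. What is shaped like the carrier but green or yellow is not meant.

How it is judged:
By the outcome, as a careful person would: the job done as asked, in the order asked, and still so for the second after the job is handed in, with the robot touching nothing.
It also fails if it takes over 61 s, if anything falls off the work surface, if the arm or the gripper's body presses on something with over 40 N, if the wrist force passes 120 N, or if a joint passes its speed limit or range.

## Working session

There is one attempt and no reset: what is moved stays moved. The work goes in short steps, Python scripts to look and compute and a shell command to move; the robot and the scene stay as the last step left them, time stands still between calls to the robot, and variables do not carry over. Pictures are saved under pics/ and viewed, at most 10 in all, crops included, and the job is handed in when it is done.

```bash
ls; mkdir -p pics
cat > h.py <<'E'
import numpy as np,cv2
from scipy.spatial.transform import Rotation as Ro
from station import read_state, imaging, ctrl, spotter
def cam(n):
    s=read_state(); p=imaging.read_camera(n)
    if n=='wrist':
        T=np.eye(4);T[:3,:3]=Ro.from_rotvec(s['tcp_rot']).as_matrix();T[:3,3]=s['position']
        M=np.linalg.inv(T@p['mount']);p['R']=M[:3,:3];p['t']=M[:3,3]
    return p
def pts(p):
    z=p['range_z'];v,u=np.mgrid[:z.shape[0],:z.shape[1]]
    K=p['K'];X=np.stack([(u-K[0,2])/K[0,0]*z,(v-K[1,2])/K[1,1]*z,z],-1)
    W=(X-p['t'])@p['R'];W[z<=0]=np.nan
    return W
def proj(p,X):
    c=p['R']@np.asarray(X,float)+p['t'];q=p['K']@c;return q[:2]/q[2]
E
python3 - <<'E'
from h import *
s=read_state();print(s['time'],s['position'],s['tcp_rot'])
ims=[]
for n in('scene','top'):
    p=cam(n);W=pts(p);ims.append(p['pixels'])
    cv2.imwrite(f'pics/{n}0.png',p['pixels'])
    for name in('carrier','rail','pointer','loadplate','plainrack'):
        for r in spotter.regions_of(name,p)[:4]:
            w=W[r['pixels']];print(n,name,round(r['p'],2),r['box'],np.nanmedian(w,0).round(),np.nanpercentile(w,98,0).round(),np.nanpercentile(w,2,0).round())
E
```

```text
pics
0.0 [ 208.16614653 -588.66715091  192.81654405] [-3.09484344e+00 -5.31050653e-01  3.89218402e-04]
scene carrier 0.96 [310.7, 227.5, 356.7, 293.4] [529. 199.  40.] [568. 220. 152.] [483. 157.   2.]
scene carrier 0.95 [358.6, 184.3, 404.5, 251.1] [333. 191.  39.] [372. 214. 153.] [206. 128.  -1.]
scene carrier 0.89 [301.0, 188.4, 342.3, 245.8] [436.  85.  40.] [456. 111. 152.] [402.  43.   3.]
scene carrier 0.82 [422.8, 210.2, 471.6, 276.9] [306. 347.  41.] [318. 388. 152.] [266. 302.   1.]
scene rail 0.82 [137.1, 163.5, 312.8, 349.4] [658.  15.   7.] [736. 206. 172.] [ 608. -248.    1.]
scene pointer 0.82 [231.9, 274.8, 249.7, 310.3] [716.  97.  21.] [727. 108.  98.] [698.  79.   7.]
scene pointer 0.52 [301.7, 186.5, 345.6, 244.0] [436.  84.  40.] [456. 107. 152.] [387.  39.   1.]
scene loadplate 0.81 [171.6, 228.2, 197.3, 268.9] [713. -95.  33.] [725. -61.  99.] [ 678. -139.    5.]
scene plainrack 0.94 [246.6, 179.8, 277.9, 218.8] [ 441. -102.   26.] [477. -58.  42.] [ 406. -155.    2.]
top carrier 0.81 [250.6, 233.1, 281.7, 257.0] [422.  82.  41.] [455. 129. 155.] [397.  43.   1.]
top carrier 0.73 [218.1, 265.1, 245.4, 294.2] [326. 179.  41.] [368. 211. 155.] [279. 157.   1.]
top carrier 0.66 [218.4, 194.4, 245.2, 229.0] [511. 184.  40.] [562. 218. 155.] [475. 161.   2.]
top carrier 0.61 [352.3, 267.2, 378.8, 303.3] [ 323. -188.   41.] [ 360. -161.  155.] [ 277. -226.    2.]
top pointer 0.55 [261.0, 140.0, 274.6, 153.5] [709.  93.  15.] [726. 109. 101.] [701.  81.   8.]
top loadplate 0.73 [318.3, 141.6, 345.5, 160.1] [708. -94.  32.] [730. -60. 172.] [ 652. -129.    4.]
top plainrack 0.82 [316.1, 227.7, 350.0, 254.5] [ 434. -106.   21.] [466. -61.  45.] [ 402. -147.    1.]
top plainrack 0.26 [261.6, 139.0, 275.3, 152.8] [709.  93.  15.] [726. 109. 101.] [701.  81.   8.]
```

Run:
```python
import cv2
a=cv2.imread('pics/scene0.png')[140:360,130:490];cv2.imwrite('pics/s0c.png',cv2.resize(a,(792,484),interpolation=cv2.INTER_CUBIC))
a=cv2.imread('pics/top0.png')[120:330,190:400];cv2.imwrite('pics/t0c.png',cv2.resize(a,(600,600),interpolation=cv2.INTER_CUBIC))
```

```text
(no output)
```

View pics/s0c.png

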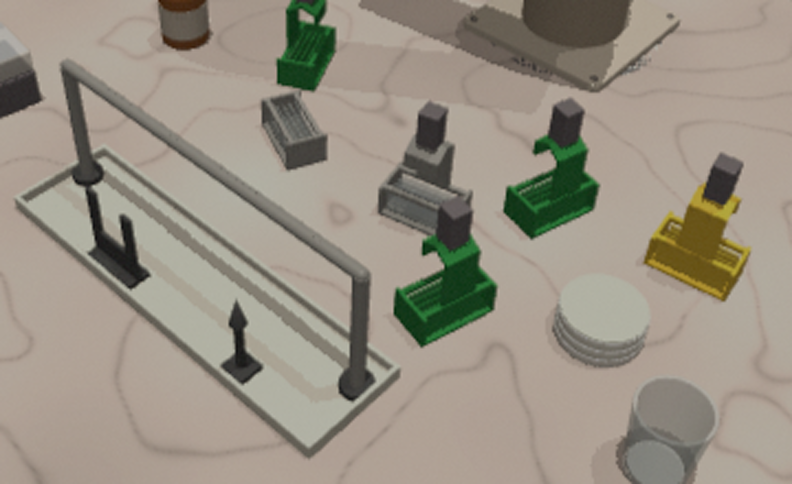

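View pics/t0c.png

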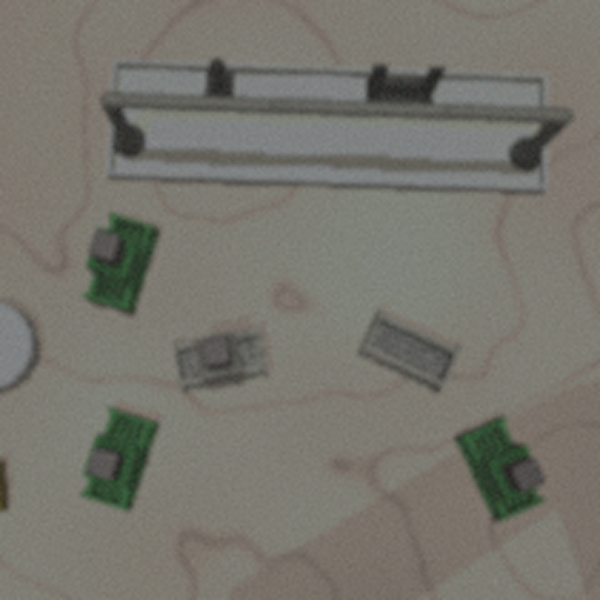

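Candidates for the hooked rack, in scene pixels: grey steel (322,217), green (334,260), (381,218) and (269,160), yellow (447,244). The grey steel one with a hook and grip block at (322,217), top view (266,245), fits, because the others are green or yellow. The plain rack at (262,199) has no hook. The loading plate is at y≈-95 and the pointer at y≈+95.

Run:
```python
from h import *
G=[];Rk=[];Ra=[];P=[];L=[]
for n in('scene','top'):
    p=cam(n);W=pts(p).reshape(-1,3)
    near=np.hypot(W[:,0]-428,W[:,1]-86)<75
    g=W[near&(W[:,2]>112)];b=W[near&(W[:,2]>146)&(W[:,2]<158)];r=W[near&(W[:,2]>34)&(W[:,2]<46)]
    print(n,'block top',len(b),b.mean(0).round(1),'block minmax',g.min(0).round(),g.max(0).round())
    if len(r)>4:
        q=cv2.minAreaRect(r[:,:2].astype(np.float32));print('rack',q)
    x=W[(W[:,2]>158)&(W[:,2]<178)&(abs(W[:,0]-655)<50)&(abs(W[:,1])<260)]
    x=x[abs(x[:,0]-np.median(x[:,0]))<30]
    k=np.polyfit(x[:,1],x[:,0],1);print('rail x(y)',k,'yaw',-np.arctan(k[0]),'y',x[:,1].min(),x[:,1].max(),'ztop',np.percentile(x[:,2],90),len(x))
    for nm in('pointer','loadplate'):
        rr=spotter.regions_of(nm,p)
        if rr:
            w=pts(p)[rr[0]['pixels']];
            w=w[(abs(w[:,0]-712)<30)&(w[:,2]>30)&(w[:,2]<115)];print(nm,len(w),w.mean(0).round(1),np.percentile(w,3,0).round(),np.percentile(w,97,0).round())
s=read_state();print(s['position'],s['tcp_rot'],s['time'])
print(Ro.from_rotvec(s['tcp_rot']).as_matrix().round(3))
```

```text
scene block top 95 [427.3  85.6 150.9] block minmax [412.  71. 112.] [441.  98. 155.]
rack ((425.578857421875, 83.95144653320312), (51.55709457397461, 91.92570495605469), 14.4561128616333)
rail x(y) [1.22788705e-02 6.52699728e+02] yaw -0.012278253486805347 y -235.16103680019535 195.9416676668047 ztop 172.88383899687864 1172
pointer 134 [715.4  95.9  70.2] [708.  90.  33.] [721. 101. 100.]
loadplate 299 [711.9 -94.7  61.5] [ 708. -131.   32.] [714. -61.  98.]
top block top 88 [424.4  86.4 152.5] block minmax [411.  69. 112.] [436. 104. 158.]
rack ((424.47943115234375, 86.83454895019531), (49.303863525390625, 89.8952407836914), 12.433584213256836)
rail x(y) [1.27121344e-02 6.47828993e+02] yaw -0.01271144973419178 y -237.84715103847492 196.98802528128044 ztop 174.188626297314 895<stdin>:17: RuntimeWarning: Mean of empty slice.
  ret = um.true_divide(
Traceback (most recent call last):
IndexError: index -1 is out of bounds for axis 0 with size 0
```

```bash
cat >> h.py <<'E'
def go(x,y,z,yaw):
    "shares for moving TCP to x,y,z with tool down and tool x at yaw (deg)"
    s=read_state();R=Ro.from_rotvec(s['tcp_rot']);c,d=np.cos(np.radians(yaw)),np.sin(np.radians(yaw))
    T=Ro.from_matrix(np.array([[c,d,0],[d,-c,0],[0,0,-1.]]))
    t=R.inv().apply(np.array([x,y,z])-s['position'])/800;w=(R.inv()*T).as_rotvec()/1.5
    print('t',round(s['time'],2),'pos',s['position'].round(1),'F',np.round(s['ft_force'],1),'open',round(s['opening'],1),'| shares',t.round(4),w.round(4))
E
python3 -c "
from h import *
go(425,86,240,103.5)"
```

```text
t 0.85 pos [ 208.3 -589.2  193.6] F [-0.4  0.3 -0.7] open 88.0 | shares [ 0.5367 -0.7055 -0.058 ] [ 0.      0.     -0.9777]
```

```bash
R="" ; python3 -m jog '-1 .5367 -.7055 -.058 0 0 -.9777;-1 .5367 -.7055 -.058 0 0 -.9777;-1 .5367 -.7055 -.058 0 0 -.9777;-1 .5367 -.7055 -.058 0 0 -.9777;-1 .5367 -.7055 -.058 0 0 -.9777'; python3 -c "
from h import *
go(425,86,240,103.5)"
```

```text
time: 1.48
position: [304.0, -290.6, 214.3]
tcp_rot: [2.517, 1.879, 0.0]
ft_force: [1.5, -0.5, 0.6]
opening: 88.3
grip_force: 0.0
t 1.48 pos [ 304.  -290.6  214.3] F [ 1.5 -0.5  0.6] open 88.3 | shares [ 0.4944  0.0113 -0.0322] [ 5.000e-04  3.000e-04 -3.491e-01]
```

```bash
python3 -m jog '-1 .49 .01 -.032 0 0 -.345;-1 .49 .01 -.032 0 0 -.345;-1 .49 .01 -.032 0 0 -.345;-1 .49 .01 -.032 0 0 -.345;-1 .49 .01 -.032 0 0 -.345' >/dev/null; python3 -m jog '-1 0 0 0 0 0 0;-1 0 0 0 0 0 0'; python3 -c "
from h import *
go(425,86,240,103.5)"
```

```text
time: 2.35
position: [399.7, 4.3, 234.3]
tcp_rot: [1.957, 2.457, -0.001]
ft_force: [0.4, -0.3, 0.9]
opening: 87.7
grip_force: 0.0
t 2.35 pos [399.7   4.3 234.3] F [ 0.4 -0.3  0.9] open 87.7 | shares [ 0.0924  0.0537 -0.0072] [-0.0002  0.0002 -0.0067]
```

```bash
python3 -m jog '-1 .0924 .0537 -.0072 0 0 -.0067;-1 .0924 .0537 -.0072 0 0 -.0067;-1 .0924 .0537 -.0072 0 0 -.0067;-1 .0924 .0537 -.0072 0 0 -.0067'
python3 - <<'E'
from h import *
go(425,86,240,103.5)
p=cam('wrist');W=pts(p).reshape(-1,3)
near=np.hypot(W[:,0]-428,W[:,1]-86)<75
b=W[near&(W[:,2]>146)&(W[:,2]<158)];r=W[near&(W[:,2]>34)&(W[:,2]<46)]
for q in(b,r):
  if len(q)>4: print(len(q),q.mean(0).round(1),cv2.minAreaRect(q[:,:2].astype(np.float32)))
cv2.imwrite('pics/w1.png',p['pixels']);print([proj(p,[425,86,150])])
E
```

```text
time: 2.85
position: [424.8, 84.2, 239.8]
tcp_rot: [-1.949, -2.463, 0.001]
ft_force: [-0.2, -1.2, 0.2]
opening: 87.8
grip_force: 0.0
t 2.85 pos [424.8  84.2 239.8] F [-0.2 -1.2  0.2] open 87.8 | shares [ 0.0022  0.0007 -0.0002] [-0.0007  0.0002 -0.0024]
631 [426.5  87.8 151.1] ((426.79425048828125, 87.1980972290039), (23.88796043395996, 23.761009216308594), 12.539877891540527)
408 [422.5 110.4  39.3] ((426.6580810546875, 86.86054992675781), (49.4436149597168, 90.62899780273438), 12.691143989562988)
[array([275.36813262, 201.05843677])]
```

View pics/w1.png

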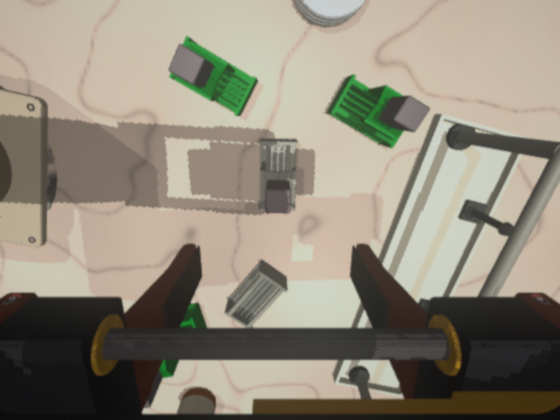

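The wrist view shows the grey steel rack directly ahead of the fingers. Its grip block is at pixel (277,197) and its slides show at (277,155). The neighbours are green, so this is the carrier. It sits at (426.6, 87), yaw 12.7°.

```bash
python3 -c "
from h import *
go(426.6,87,113,102.7)"
```

```text
t 2.9 pos [424.8  84.2 239.8] F [0.2 0.4 0.3] open 87.7 | shares [0.0029 0.0031 0.1586] [-0.0005  0.0002  0.0068]
```

```bash
python3 -m jog '-1 .0025 .003 .04 0 0 .0068;-1 .0025 .003 .1 0 0 .0068;-1 .0025 .003 .1585 0 0 .0068;-1 .0025 .003 .1585 0 0 .0068' 40; python3 -m jog '1 0 0 0 0 0 0;1 0 0 0 0 0 0;1 0 0 0 0 0 0;1 0 0 0 0 0 0;1 0 0 0 0 0 0' 40;python3 -m jog '1 0 0 0 0 0 0;1 0 0 0 0 0 0;1 0 0 0 0 0 0' 40; python3 -c "
from h import *
go(426.6,87,113,102.7)"
```

```text
time: 3.4
position: [424.3, 86.8, 111.0]
tcp_rot: [-1.959, -2.45, 0.009]
ft_force: [-0.0, 0.1, -1.0]
opening: 87.8
grip_force: 0.0
time: 4.03
position: [427.4, 88.5, 113.6]
tcp_rot: [1.959, 2.456, 0.001]
ft_force: [0.7, 0.1, 1.4]
opening: 41.1
grip_force: 0.0
time: 4.4
position: [427.1, 88.4, 113.2]
tcp_rot: [-1.959, -2.456, 0.001]
ft_force: [-1.1, -0.3, 0.1]
opening: 23.7
grip_force: 40.0
t 4.4 pos [427.1  88.4 113.2] F [-1.1 -0.3  0.1] open 23.7 | shares [-0.0015 -0.001   0.0003] [-0.0003  0.      0.0015]
```

```bash
python3 -m jog '1 0 0 -.01 0 0 0;1 0 0 -.03 0 0 0;1 0 0 -.08 0 0 0;1 0 0 -.135 0 0 0;1 0 0 -.135 0 0 0'; python3 -c "
from h import *
go(555,-94,222,89.3)"
```

```text
time: 5.03
position: [429.4, 88.8, 224.4]
tcp_rot: [1.957, 2.452, 0.008]
ft_force: [-0.1, 0.2, -2.7]
opening: 23.9
grip_force: 40.0
t 5.03 pos [429.4  88.8 224.4] F [-0.1  0.2 -2.7] open 23.9 | shares [-0.2577  0.1022  0.0038] [ 0.0046 -0.0004  0.1574]
```

```bash
python3 -m jog '1 -.03 .01 .001 0 0 .02;1 -.07 .03 .001 0 0 .05;1 -.11 .05 .001 0 0 .08;1 -.15 .065 .001 0 0 .11;1 -.19 .08 .001 0 0 .14' >/dev/null; python3 -m jog '1 -.04 .02 0 0 0 .01;1 -.06 .025 0 0 0 .017;1 -.06 .025 0 0 0 .017;1 -.06 .025 0 0 0 .017'
python3 - <<'E'
from h import *
go(555,-94,220,89.3)
for n in('scene','top','wrist'):
    p=cam(n);W=pts(p)
    cv2.imwrite(f'pics/{n}2.png',p['pixels'])
    V=W.reshape(-1,3)
    for lo,hi in((-60,60),(-130,-60),(60,150)):
        x=V[(V[:,2]>150)&(V[:,2]<178)&(abs(V[:,0]-650)<14)&(V[:,1]>lo)&(V[:,1]<hi)]
        if len(x)>20:print(n,lo,hi,len(x),'x',np.percentile(x[:,0],[3,50,97]).round(1),'z',np.percentile(x[:,2],[3,97]).round(1))
    for nm in('pointer','loadplate'):
        for r in spotter.regions_of(nm,p)[:1]:
            w=W[r['pixels']]
            w=w[(abs(w[:,0]-712)<30)&(w[:,2]>25)&(w[:,2]<115)]
            if len(w)>5:print(n,nm,round(r['p'],2),len(w),np.median(w,0).round(1),np.percentile(w,3,0).round(),np.percentile(w,97,0).round())
    c=V[(abs(V[:,0]-555)<60)&(abs(V[:,1]+94)<70)]
    r=c[(c[:,2]>135)&(c[:,2]<156)]
    if len(r)>20:print(n,'rack top z',np.median(r[:,2]).round(1),cv2.minAreaRect(r[:,:2].astype(np.float32)))
E
```

```text
time: 6.15
position: [543.1, -92.4, 220.0]
tcp_rot: [-2.233, -2.208, 0.001]
ft_force: [0.2, 0.4, -2.4]
opening: 23.6
grip_force: 40.0
t 6.15 pos [543.1 -92.4 220. ] F [ 0.2  0.4 -2.4] open 23.6 | shares [-0.0018  0.0149 -0.    ] [-0.0009 -0.0004  0.0007]
scene -60 60 325 x [645.1 653.4 657.5] z [163.8 174. ]
scene -130 -60 162 x [643.9 651.9 656.4] z [164.3 173.9]
scene 60 150 279 x [647.1 654.8 658.7] z [163.3 173.9]
scene pointer 0.73 125 [715.9  96.7  66.6] [711.  91.  27.] [720. 101.  97.]
scene loadplate 0.73 299 [712.5 -88.9  51.8] [ 709. -129.   27.] [714. -61.  98.]
scene rack top z 144.5 ((540.517333984375, -94.96454620361328), (94.2464370727539, 52.988834381103516), 87.8664779663086)
top -60 60 250 x [641.9 647.5 655.2] z [165.4 175.6]
top 60 150 185 x [643.4 648.9 656.5] z [165.6 175.6]
top loadplate 0.62 59 [707.8 -68.4  57.1] [707. -85.  28.] [712. -60. 102.]
top rack top z 148.1 ((540.9546508789062, -53.73587417602539), (9.26746940612793, 49.14956283569336), 88.36046600341797)
wrist -60 60 3508 x [644.2 648.8 656.5] z [164.2 172.3]
wrist -130 -60 1418 x [643.1 647.6 655.4] z [164.1 172.1]
wrist 60 150 85 x [645.  648.1 657.3] z [163.5 172.1]
wrist loadplate 0.96 657 [710.  -72.4  81.2] [ 709. -128.   54.] [714. -59.  98.]
wrist rack top z 146.6 ((544.0253295898438, -73.93049621582031), (50.027767181396484, 49.62620544433594), 89.31018829345703)
```

```bash
python3 -m jog '1 0 .02 0 0 0 0;1 0 .05 0 0 0 0;1 0 .08 0 0 0 0;1 0 .11 0 0 0 0;1 0 .125 0 0 0 0' ; python3 -m jog '1 0 .008 0 0 0 0;1 0 .008 0 0 0 0;1 0 .008 0 0 0 0'
python3 - <<'E'
from h import *
go(649.7,-92.5,190,89.3)
p=cam('scene');cv2.imwrite('pics/s3.png',cv2.resize(p['pixels'][130:350,120:390],(792,600),interpolation=cv2.INTER_CUBIC))
E
```

```text
time: 7.22
position: [645.9, -94.5, 220.2]
tcp_rot: [2.234, 2.208, 0.001]
ft_force: [-0.1, 0.0, -3.1]
opening: 23.6
grip_force: 40.0
time: 7.6
position: [649.8, -94.6, 220.5]
tcp_rot: [-2.234, -2.208, 0.001]
ft_force: [-0.8, 0.5, -2.4]
opening: 23.6
grip_force: 40.0
t 7.6 pos [649.8 -94.6 220.5] F [-0.8  0.5 -2.4] open 23.6 | shares [ 0.0026 -0.0002  0.0381] [-0.0003 -0.      0.0003]
```

View pics/s3.png

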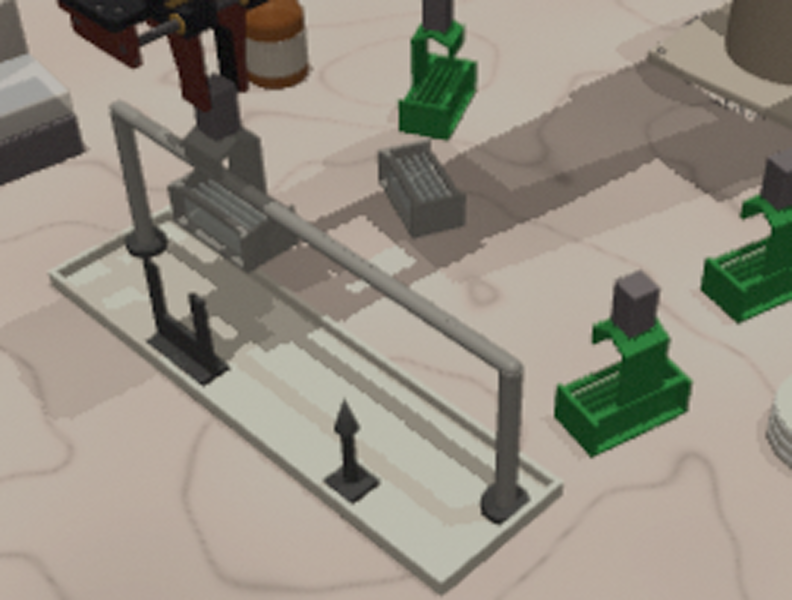

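The bar vanishes behind the rack between (190,150) and (270,200), so it is inside the hook's mouth, in line with the U-plate at (190,320). Next I lower it.

```bash
python3 -m jog '1 .0026 0 .008 0 0 0;1 .0026 0 .02 0 0 0;1 .0026 0 .032 0 0 0;1 .0026 0 .04 0 0 0;1 .0026 0 .042 0 0 0' ; python3 -m jog '1 0 0 .0022 0 0 0;1 0 0 .0022 0 0 0'; python3 -m jog '1 0 0 .0015 0 0 0;1 0 0 .0015 0 0 0';python3 -m jog '1 0 0 .0015 0 0 0;1 0 0 .0015 0 0 0'
```

```text
time: 8.28
position: [650.1, -92.4, 186.0]
tcp_rot: [-2.234, -2.208, 0.001]
ft_force: [0.3, -0.4, -2.9]
opening: 23.7
grip_force: 40.0
time: 8.52
position: [650.6, -92.5, 185.3]
tcp_rot: [2.234, 2.208, 0.0]
ft_force: [0.0, 0.3, -2.3]
opening: 23.5
grip_force: 40.0
time: 8.78
position: [650.5, -92.5, 184.0]
tcp_rot: [2.234, 2.208, 0.0]
ft_force: [-0.2, -0.2, -3.3]
opening: 23.8
grip_force: 40.0
time: 9.02
position: [650.4, -92.5, 182.6]
tcp_rot: [-2.234, -2.208, 0.0]
ft_force: [0.4, 0.5, -3.0]
opening: 23.4
grip_force: 40.0
```

```bash
python3 -m jog '1 0 0 .0013 0 0 0;1 0 0 .0013 0 0 0'; python3 -m jog '1 0 0 .001 0 0 0;1 0 0 .001 0 0 0';python3 -m jog '1 0 0 .001 0 0 0;1 0 0 .001 0 0 0'
```

```text
time: 9.28
position: [650.4, -92.5, 181.6]
tcp_rot: [-2.234, -2.208, 0.0]
ft_force: [0.3, 0.5, -3.1]
opening: 23.9
grip_force: 40.0
time: 9.52
position: [650.6, -92.5, 181.3]
tcp_rot: [2.234, 2.208, 0.0]
ft_force: [-1.4, -1.2, 1.0]
opening: 23.6
grip_force: 40.0
time: 9.78
position: [650.7, -92.5, 181.2]
tcp_rot: [2.234, 2.208, 0.001]
ft_force: [-2.8, 0.2, 5.7]
opening: 23.3
grip_force: 40.0
```

```bash
python3 -m jog '1 0 -.0008 -.0003 0 0 0;1 0 -.0008 -.0003 0 0 0'; python3 -m jog '1 .005 0 0 0 0 0;1 .015 0 0 0 0 0;1 .03 0 0 0 0 0;1 .04 0 0 0 0 0;1 .045 0 0 0 0 0'; python3 -c "
from h import *
go(650.4+.0125*190,98,181.2,89.3)"
```

```text
time: 10.02
position: [650.5, -92.5, 181.3]
tcp_rot: [2.233, 2.207, 0.002]
ft_force: [-1.1, 0.4, 6.5]
opening: 24.1
grip_force: 40.0
time: 10.65
position: [650.6, -57.6, 181.1]
tcp_rot: [2.232, 2.207, -0.002]
ft_force: [-2.9, -6.0, 6.1]
opening: 23.4
grip_force: 40.0
t 10.65 pos [650.6 -57.6 181.1] F [-2.9 -6.   6.1] open 23.4 | shares [ 0.1945  0.0005 -0.0006] [0.0007 0.0017 0.0007]
```

```bash
python3 -m jog '1 .01 0 -.0006 0 0 0;1 .025 0 -.0006 0 0 0;1 .045 0 -.0006 0 0 0;1 .06 0 -.0006 0 0 0;1 .07 0 -.0006 0 0 0';python3 -m jog '1 .02 0 0 0 0 0;1 .04 0 0 0 0 0;1 .06 0 0 0 0 0;1 .075 0 0 0 0 0;1 .085 0 0 0 0 0';  python3 -c "
from h import *
go(650.4+.0125*190,98,181.2,89.3)"
```

```text
time: 11.28
position: [651.2, 0.2, 181.1]
tcp_rot: [2.233, 2.209, 0.0]
ft_force: [-0.1, -5.4, 5.3]
opening: 23.6
grip_force: 40.0
time: 11.9
position: [652.0, 68.1, 181.1]
tcp_rot: [2.233, 2.209, 0.0]
ft_force: [0.6, -5.4, 5.8]
opening: 23.6
grip_force: 40.0
t 11.9 pos [652.   68.1 181.1] F [ 0.6 -5.4  5.8] open 23.6 | shares [ 0.0374  0.0005 -0.0001] [0.0006 0.0003 0.0008]
```

```bash
python3 -m jog '1 .012 0 0 0 0 0;1 .022 0 0 0 0 0;1 .03 0 0 0 0 0;1 .034 0 0 0 0 0;1 .034 0 0 0 0 0'
python3 - <<'E'
from h import *
go(652.8,98,181.2,89.3)
for n in('scene','top','wrist'):
    p=cam(n);W=pts(p);V=W.reshape(-1,3);cv2.imwrite(f'pics/{n}4.png',p['pixels'])
    w=V[(abs(V[:,0]-714)<16)&(abs(V[:,1]-97)<20)&(V[:,2]>35)&(V[:,2]<112)]
    if len(w)>5:print(n,'pointer',len(w),np.median(w,0).round(1),np.percentile(w,[3,97],0).round(1).tolist())
    r=V[(abs(V[:,0]-652)<35)&(abs(V[:,1]-97)<65)&(V[:,2]>98)&(V[:,2]<114)]
    if len(r)>20:print(n,'rack',len(r),cv2.minAreaRect(r[:,:2].astype(np.float32)),np.percentile(r,[1,99],0).round(1).tolist())
    r=V[(abs(V[:,0]-652)<35)&(abs(V[:,1]-97)<65)&(V[:,2]>66)&(V[:,2]<114)]
    if len(r)>20:print(n,'rack sides',np.percentile(r,[1,99],0).round(1).tolist())
p=cv2.imread('pics/scene4.png');cv2.imwrite('pics/s4.png',cv2.resize(p[180:340,180:380],(750,600),interpolation=cv2.INTER_CUBIC))
E
```

```text
time: 12.52
position: [652.3, 95.3, 181.1]
tcp_rot: [2.234, 2.209, 0.001]
ft_force: [1.0, -3.3, 5.6]
opening: 23.7
grip_force: 40.0
t 12.53 pos [652.3  95.3 181.1] F [ 1.  -3.3  5.6] open 23.7 | shares [ 0.0034  0.0005 -0.0002] [ 0.0006 -0.0001  0.0006]
scene pointer 129 [715.7  96.5  77.5] [[709.3, 89.9, 37.5], [720.5, 100.1, 101.4]]
scene rack 443 ((651.2382202148438, 90.08935546875), (94.6241226196289, 50.53428268432617), 89.5203628540039) [[629.0, 45.6, 98.2], [675.4, 136.5, 112.4]]
scene rack sides [[628.6, 46.1, 68.7], [676.4, 136.3, 111.1]]
wrist pointer 321 [712.1  99.   82.6] [[707.1, 92.1, 39.1], [720.1, 103.6, 103.6]]
wrist rack 746 ((652.37158203125, 116.29338836669922), (44.156158447265625, 49.559783935546875), 88.88796997070312) [[628.9, 95.2, 99.4], [676.4, 138.5, 109.2]]
wrist rack sides [[627.9, 83.2, 70.0], [676.9, 138.5, 108.8]]
```

View pics/s4.png

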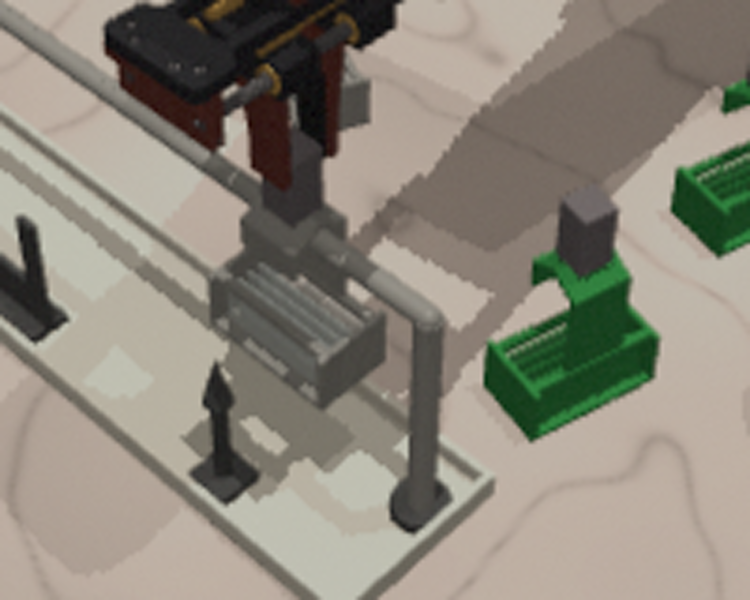

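The carrier hangs on the bar at pixel (300,310), and the pointer is at (215,440). Both cameras put the carrier about 5 mm short in y, so I move 5 mm more.

```bash
python3 -m jog '1 .003 0 0 0 0 0;1 .0065 0 0 0 0 0;1 .0065 0 0 0 0 0;1 .0065 0 0 0 0 0'
python3 - <<'E'
from h import *
go(652.8,98,181.2,89.3)
for n in('scene','wrist','wrist'):
    p=cam(n);W=pts(p);V=W.reshape(-1,3)
    m=(abs(W[...,0]-714)<22)&(abs(W[...,1]-97)<22)
    for lo,hi in((8,16),(35,60),(60,85),(85,112)):
        w=W[m&(W[...,2]>lo)&(W[...,2]<hi)]
        if len(w)>5:print(n,'pointer',lo,len(w),(np.percentile(w,[2,98],0).sum(0)/2).round(1),np.percentile(w,[2,98],0)[:,1].round(1))
    r=V[(abs(V[:,0]-652)<35)&(abs(V[:,1]-97)<65)&(V[:,2]>66)&(V[:,2]<114)]
    print(n,'rack sides',np.percentile(r,[.5,99.5],0).round(1).tolist())
E
```

```text
time: 13.18
position: [652.4, 100.2, 181.1]
tcp_rot: [2.234, 2.208, 0.001]
ft_force: [0.6, -4.6, 4.1]
opening: 23.6
grip_force: 40.0
t 13.18 pos [652.4 100.2 181.1] F [ 0.6 -4.6  4.1] open 23.6 | shares [-0.0028  0.0005 -0.0001] [ 0.0006 -0.0001  0.0004]
scene pointer 8 152 [717.4  96.7  12. ] [ 78.8 114.5]
scene pointer 35 37 [714.2  94.3  47.7] [90.  98.7]
scene pointer 60 51 [713.9  95.2  73.2] [ 88.8 101.6]
scene pointer 85 42 [714.6  94.3  96.8] [89.6 99. ]
scene rack sides [[626.6, 50.7, 67.9], [676.7, 141.6, 113.0]]
wrist pointer 8 522 [716.4  96.7  11.8] [ 81.9 111.5]
wrist pointer 35 64 [713.5  98.   47.9] [ 95.1 101. ]
wrist pointer 60 127 [714.1  97.4  76.6] [ 90.7 104.2]
wrist pointer 85 136 [713.9  97.1  95.9] [ 92.3 101.9]
wrist rack sides [[627.6, 87.7, 69.4], [677.3, 143.4, 109.0]]
wrist pointer 8 520 [716.4  96.8  11.6] [ 81.9 111.6]
wrist pointer 35 64 [713.4  98.   47.6] [ 95. 101.]
wrist pointer 60 129 [714.2  97.2  73.2] [ 90.3 104. ]
wrist pointer 85 133 [713.8  97.2  95.3] [ 92.8 101.5]
wrist rack sides [[627.6, 87.5, 69.5], [677.3, 143.4, 109.1]]
```

```bash
python3 -m jog '1 -.0006 0 -.0008 0 0 0;1 -.0006 0 -.0008 0 0 0';python3 -m jog '.4 0 0 0 0 0 0;.4 0 0 0 0 0 0;.2 0 0 0 0 0 0;.0 0 0 0 0 0 0;.0 0 0 0 0 0 0';python3 -m jog '0 0 0 -.01 0 0 0;0 0 0 -.03 0 0 0;0 0 0 -.06 0 0 0;0 0 0 -.1 0 0 0;0 0 0 -.15 0 0 0';python3 -m jog '0 0 0 -.03 0 0 0;0 0 0 -.03 0 0 0;0 0 0 -.03 0 0 0;0 0 0 -.03 0 0 0;0 0 0 -.03 0 0 0'
python3 - <<'E'
from h import *
for n in('scene','wrist'):
    p=cam(n);W=pts(p);V=W.reshape(-1,3)
    cv2.imwrite(f'pics/{n}5.png',p['pixels'])
    w=V[(abs(V[:,0]-714)<22)&(abs(V[:,1]-97)<22)&(V[:,2]>60)&(V[:,2]<112)]
    if len(w)>5:print(n,'pointer',len(w),np.percentile(w,[2,98],0)[:,1].round(1))
    r=V[(abs(V[:,0]-652)<35)&(abs(V[:,1]-97)<65)&(V[:,2]>66)&(V[:,2]<114)]
    print(n,'rack sides',np.percentile(r,[.5,99.5],0).round(1).tolist())
    r=V[(abs(V[:,0]-652)<35)&(abs(V[:,1]-97)<65)&(V[:,2]>205)&(V[:,2]<228)]
    if len(r)>10: print('block top',cv2.minAreaRect(r[:,:2].astype(np.float32)),np.median(r[:,2]))
p=cv2.imread('pics/scene5.png');cv2.imwrite('pics/s5.png',cv2.resize(p[180:340,180:380],(750,600),interpolation=cv2.INTER_CUBIC))
E
```

```text
time: 13.58
position: [652.3, 100.1, 181.2]
tcp_rot: [-2.234, -2.208, -0.002]
ft_force: [2.3, -1.0, 0.4]
opening: 23.7
grip_force: 40.0
time: 14.2
position: [652.0, 99.5, 181.4]
tcp_rot: [-2.234, -2.208, 0.0]
ft_force: [-0.2, -0.3, 0.5]
opening: 43.7
grip_force: 0.0
time: 14.82
position: [651.8, 99.4, 303.3]
tcp_rot: [-2.234, -2.208, -0.0]
ft_force: [0.4, 0.3, 0.7]
opening: 44.0
grip_force: 0.0
time: 15.45
position: [651.7, 99.4, 324.3]
tcp_rot: [-2.234, -2.208, 0.002]
ft_force: [0.4, 0.8, -0.5]
opening: 43.9
grip_force: 0.0
scene pointer 95 [ 89.6 101.1]
scene rack sides [[628.9, 50.7, 68.4], [678.1, 142.0, 112.5]]
block top ((651.500732421875, 97.18079376220703), (24.916645050048828, 25.988662719726562), 83.92083740234375) 218.80606903601213
wrist pointer 113 [ 90.1 104.3]
wrist rack sides [[628.6, 54.4, 68.2], [678.9, 144.0, 109.4]]
block top ((652.1478271484375, 98.49263000488281), (24.754344940185547, 23.577165603637695), 89.65037536621094) 219.13884432902762
```

View pics/s5.png

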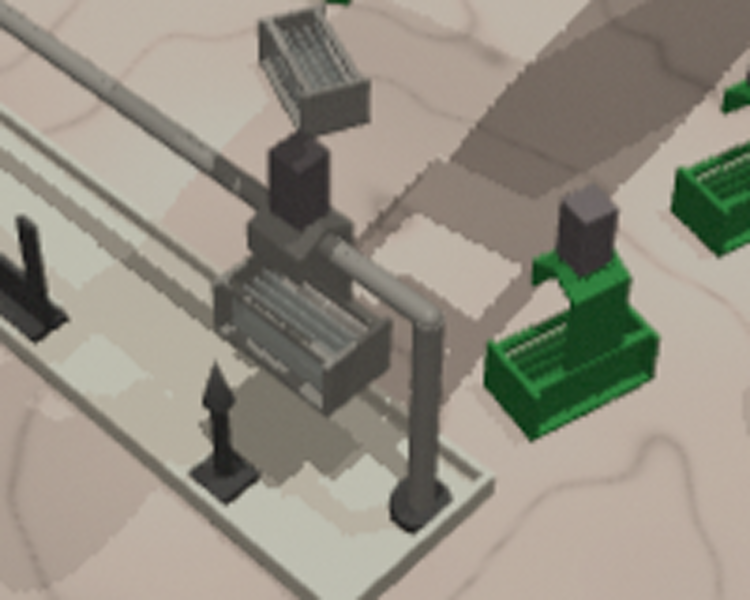

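It hangs freely, upright and opposite the pointer to within about 1 mm. I let it settle briefly, then hand in.

```bash
python3 -m jog '0 0 0 0 0 0 0;0 0 0 0 0 0 0;0 0 0 0 0 0 0;0 0 0 0 0 0 0;0 0 0 0 0 0 0' >/dev/null
python3 - <<'E'
from h import *
p=cam('wrist');V=pts(p).reshape(-1,3)
r=V[(abs(V[:,0]-652)<35)&(abs(V[:,1]-97)<65)&(V[:,2]>66)&(V[:,2]<114)]
print(np.percentile(r,[.5,99.5],0).round(1).tolist())
print(ctrl.finish_job())
E
```

```text
[[629.2, 54.3, 67.8], [678.5, 144.0, 110.7]]
the job is handed in; nothing more can be done
None
```

The steel hooked rack was hooked onto the rail at the U-shaped loading plate, slid along without lifting, and left hanging still about 1 mm or less from opposite the pointer; the job is handed in at about 16 s, with no verdict shown.

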